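# Key up the board tester and hold its probe press on the fourth click

### The job

Test the board in the probe press: on the tester's key box press the round key, then the square key, then the narrow bar key, each fully down and let up again, one at a time and with the press lever still at rest. Then take the lever's upright grip post and swing it clockwise, seen from above, four clicks from its rest stop, without running on to the fifth, and finish still holding it there on the fourth click, since it springs back when let go. Leave the loose things round about where they are.

Things in the scene. Friction and masses are not known exactly. Their poses are not given: they have to be found in the camera images.
- press: probe press, a fixture fixed to the worktop: grey base 130 x 120 mm, two columns 94 mm apart along its y, on them a bridge 46 x 122 mm, top 116 mm above the worktop, carrying a toothed steel click wheel of 75 mm diameter and the lever. A green board lies inside under the probe plate. Origin: centre of the underside, z up. Its place and turn vary
- lever_axis (a point): point on the lever's vertical turning axis, above the middle of the bridge, 165 mm above the worktop; fixed. The click wheel round it has teeth 12 degrees apart: one tooth per click. At the grip post the return spring pushes back with about 3.4 N at rest and 4.5 N at the fourth click; it is up to 2 N more in the first half of each click's way and up to 2 N less in the second
- lever_grip (a point): point to hold on the lever's grip post, on its axis, 165 mm above the worktop. The post is upright, black, round, 16 mm in diameter, 95 mm from the lever's axis, clear on all sides above the lever's arm (arm top 139 mm, post top 184 mm above the worktop); it travels on a level arc about lever_axis. x axis: outward along the arm
- lever (a joint): turn of the lever in rad, clockwise seen from above: 0 at its rest stop (where it always starts), one click every 0.2094 (12 degrees), the fourth click at 0.838, end stop at 1.36. A spring drives it back to 0 from anywhere when it is let go. Counts as on the fourth click from 0.75 to 0.93
- key_box: the tester's key box: grey, 75 x 170 x 28 mm, long side along its y, fixed to the worktop; carries three keys in a row along its y, 50 mm apart, in any order. Origin: centre of the underside; z up. Place and turn vary
- round_key (a joint): key of the tester, round cap of 24 mm diameter; spring push key, value = how far it is down in m: 0 up, 0.005 fully down; starts down at about 1.2 N, fully down takes about 4 N; counts as pressed beyond 0.0035
- round_top (a point): centre of the top face of the round key, which stands 9 mm above its 44 x 40 mm socket and about 43 mm above the worktop; z up, x and y along the key box's
- square_key (a joint): key of the tester, square cap 24 x 24 mm; spring push key, value = how far it is down in m: 0 up, 0.005 fully down; starts down at about 1.2 N, fully down takes about 4 N; counts as pressed beyond 0.0035
- square_top (a point): centre of the top face of the square key, which stands 9 mm above its 44 x 40 mm socket and about 43 mm above the worktop; z up, x and y along the key box's
- bar_key (a joint): key of the tester, narrow bar cap 34 mm along the box's x, 11 mm wide; spring push key, value = how far it is down in m: 0 up, 0.005 fully down; starts down at about 1.2 N, fully down takes about 4 N; counts as pressed beyond 0.0035
- bar_top (a point): centre of the top face of the bar key, which stands 9 mm above its 44 x 40 mm socket and about 43 mm above the worktop; z up, x and y along the key box's
- relay: loose bystander: clear relay 28 x 21 x 36 mm, standing; origin at its underside
- big_cap: loose bystander: standing capacitor, 25 mm diameter, 44 mm tall; origin at its underside
- screw_tin: loose bystander: round tin of screws, 63 mm diameter, 29 mm tall; origin at its underside
- battery: loose bystander: small block battery lying, 49 x 27 x 18 mm; origin at its underside
- spare_board: loose bystander: populated board 52 x 69 x 16 mm; origin at its underside

How it is judged:
On the way, in this order (a step that is already met when the one before it is completed fails the run):
1. the round key is pressed down, the other keys up and the lever still at rest (value of joint round_key above 0.0035 m and value of joint lever below 0.08 rad and value of joint each of square_key, bar_key below 0.0015 m), for 0.1 s.
2. the square key is pressed down, the other keys up and the lever still at rest (value of joint square_key above 0.0035 m and value of joint lever below 0.08 rad and value of joint each of round_key, bar_key below 0.0015 m), for 0.1 s.
3. the bar key is pressed down, the other keys up and the lever still at rest (value of joint bar_key above 0.0035 m and value of joint lever below 0.08 rad and value of joint each of round_key, square_key below 0.0015 m), for 0.1 s.
4. the lever stands on its fourth click, held by the fingers, all keys up (value of joint lever between 0.75 and 0.93 rad and contact force between the fingers and lever_c2 above 1 N and value of joint each of round_key, square_key, bar_key below 0.0015 m), for 0.3 s.
At the end, for the whole second after the job is handed in: The lever stands still on its fourth click (0.75 to 0.93 rad, which is within 0.4 click), held there by the fingers with more than 1 N on the grip post, and all three keys are up (less than 1.5 mm down) (all of step 4 and velocity of joint lever between -0.15 and 0.15 rad/s); the arm keeps its last pose, push and grip.
It fails at once if two keys are down at once (value of joint each of round_key, square_key above 0.0025 m or value of joint each of round_key, bar_key above 0.0025 m or value of joint each of square_key, bar_key above 0.0025 m).
It fails at once if the lever runs on towards the fifth click (past 0.96 rad) (value of joint lever above 0.96 rad).
It fails at once if a loose bystander is shifted by more than 20 mm (distance of any of relay, big_cap, screw_tin, battery, spare_board from where it was at the start of the episode above 0.02 m).
It also fails if it takes over 58 s, if anything falls off the work surface, if the arm or the gripper's body presses on something with over 40 N, if the wrist force passes 120 N, or if a joint passes its speed limit or range.

### The arm

A 6-joint arm with a two-finger parallel gripper is mounted at the origin on a cart in front of the work surface, level with it; the furniture and walls round the work are solid. World frame = base frame: x ahead of the robot, y to its left, z up, the work surface at z = 0. Lengths are in m, angles in rad, forces in N, time in s.
With the tool pointing down it reaches from about 0.425 to 0.95 m from the base axis. Payload 3.5 kg.
Tool frame: the origin (TCP) lies at the very end of the fingers, on their centre line; the grasp point (between the pads) lies 19 mm behind it; z points along the fingers, y is the direction in which the jaws open and shut (so a half turn about z gives the same grasp; the last joint's range is limited). The gripper opens to 85 mm and grips with 20 to 120 N. Pads are 22 mm wide; open, the fingers measure 114 mm over their backs; the gripper's body (76 mm by 85 mm) begins 54 mm behind the grasp point. The pads swing forward as they close: fully open they stand 13 mm farther back than shut.
Start: joints at [-1.281, 0.286, 1.577, -0, 1.279, -0.15], TCP at [0.287, -0.611, 0.231] pointing down, gripper open.
Joint ranges: [-2.77, 2.77], [-0.9, 2.22], [0.21, 2.48], [-1.53, 4.67], [0.24, 2.81], [-2.84, 2.84]. Speed limits (rad/s): [2.79, 2.79, 3.14, 3.14, 3.14, 3.14].

### API

Orientations are given as a unit quaternion [x, y, z, w].
In Python, from plant import get_state, read_camera, get_calibration, ticket, search_frame, cut_out, pinpoint gives the robot as it stands.
- The arm moves only by the tool move_arm, never from a script. Its argument "plan" is a list that holds one entry, the list of rows, each a list of 7 numbers: the turn, a rotation vector about the tool's x, y, z in degrees, then the shift along the tool's x, y, z in m, then the finger opening in m, from 0 to 0.0854. In form: [[[ax, ay, az, x, y, z, hand], ...]]. A call has exactly 5 rows; each row is the pose to reach, as a shift and turn from the pose measured when the call began, along the tool's axes at that moment; what a row does not reach only later rows make up. A row lasts 1/8 s, in which the tool goes at most 62.5 mm and 10.7 degrees, less where a joint would pass 70% of its speed; a pose out of reach is approached as far as the arm can. A call with a gripper value outside its range is refused whole. The fingers move at their own pace and stop on an object; "force" is the grip in N (left out, the last holds). Time passes only in rows, so rows that repeat a pose let the fingers close, or fill a call up. It gives the time, the measured TCP pose, the force and the opening at its end, in the units of the state.
- get_state(): the state, without advancing time (a new reading comes with each control period).
- read_camera(name): name is "scene" or "top"; returns the picture (480x640x3 uint8, red, green, blue); there is no depth.
- get_calibration(name): a dict with "mtx" (3x3 intrinsics, pixels), "extrinsics" (4x4, takes a point from camera to world coordinates). Camera axes: x right, y up, looking along -z (the intrinsics and any distortion apply to the point x, -y, -z); pixel columns grow to the right and rows downward; lengths in m; the calibration is good to about 2 mm. A picture is of the moment at which its call begins. get_calibration takes no time and is no camera call.
- ticket.sign_off(): hands the job in, once; it reports no verdict.
Trained networks look in the newest picture that a camera, given by its name, has taken for a name from the list of things; names that differ only in an ending like _2 or _b are one class to them, and where a whole thing is asked for, a point or a joint stands for the part that bears it (a point fixed in the world has none). Each returns a list of dicts, best first, with "p" (0 to 1); they miss things now and then, are a little off and sometimes report something else, mostly with a low value. They report only what shows in the picture. A call takes as long as a camera call.
- search_frame(camera, query): "centre" ([column, row] in pixels, amid what is visible of it).
- cut_out(camera, query): "pixels" (480x640 bool, what is visible of it) and "centre" ([column, row] in pixels, amid what is visible of it).
- pinpoint(camera, query): "centre" ([column, row] in pixels: a listed point, or the origin of a listed thing).
The state is a dict: "time": time; "qpos": joint angles; "dq": joint speeds; "joint_efforts": joint torques, N m; "eef_pos": TCP position; "tcp_rot": TCP orientation; "contact_force": force on the tool from outside, world axes, zero at the start; "wrist_torque": the same for the moment, N m; "opening": opening from 0.0 (shut) to 1.0 (fully open).
Only numpy, scipy, OpenCV 4.12 (cv2) and the standard library are available. Lean on these libraries where they do the work, as an engineer would, in place of code of your own. Each camera call takes 0.05 s, during which the arm holds its last target.

## Working session

There is one attempt and no reset: what is moved stays moved. The work goes in short steps, Python scripts to look and compute and a tool call to move; the robot and the scene stay as the last step left them, time stands still between calls to the robot, and variables do not carry over. Pictures are saved under pics/ and viewed, and the job is handed in when it is done.

Besides the shell and the picture viewer there is one more tool, called after "Call:" by a JSON object that holds its "fn" and its "kwargs". move_arm: Moves the arm, as the interface text tells. Its arguments: {"type":"object","properties":{"plan":{"type":"array","items":{"type":"array","items":{"type":"array","items":{"type":"number"}}}},"force":{"type":"number"}},"required":["plan"]}

```bash
ls; mkdir -p pics
python3 - <<'E'
from plant import *
import cv2,numpy as np
print(get_state())
for c in("scene","top"):
    im=read_camera(c);cv2.imwrite(f"pics/{c}0.png",im[:,:,::-1])
    k=get_calibration(c);print(c,np.round(k["mtx"],1).tolist(),np.round(k["extrinsics"],4).tolist(),k.keys())
    for q in["round_top","square_top","bar_top","lever_axis","lever_grip","key_box","press"]:
        print(c,q,[(np.round(d["centre"],1).tolist(),round(d["p"],2)) for d in pinpoint(c,q)[:3]])
E
```

```text
pics
{'time': 0.0, 'qpos': array([-1.28101100e+00,  2.87183051e-01,  1.57821213e+00, -2.03898614e-05,
        1.27860348e+00, -1.50023782e-01]), 'dq': array([ 0.00080918,  0.00047107,  0.00114195, -0.00152719,  0.00086908,
       -0.0009123 ]), 'joint_efforts': array([-2.46205118e-04, -4.05986845e+01, -2.92625731e+01, -1.56611059e-04,
        5.91409756e-03,  3.60921874e-06]), 'eef_pos': array([ 0.28720563, -0.61010553,  0.22991658]), 'tcp_rot': array([ 9.75916924e-01,  2.18139197e-01, -9.37337840e-05, -1.19938478e-03]), 'contact_force': array([0.79507604, 0.3593715 , 0.0730805 ]), 'wrist_torque': array([0.03686153, 0.01373358, 0.02338775]), 'opening': 0.9975121705859586}
scene [[508.3, 0.0, 314.7], [0.0, 508.3, 239.7], [0.0, 0.0, 1.0]] [[0.732, 0.4206, -0.536, -0.2445], [-0.6813, 0.4541, -0.5742, -0.8808], [0.0019, 0.7854, 0.6189, 0.9866], [0.0, 0.0, 0.0, 1.0]] dict_keys(['mtx', 'extrinsics'])
scene round_top [([403.4, 317.0], 0.52)]
scene square_top [([388.0, 303.9], 0.5)]
scene bar_top [([326.0, 292.3], 0.39)]
scene lever_axis [([329.7, 220.1], 0.79)]
scene lever_grip [([324.6, 242.1], 0.5), ([325.7, 290.2], 0.41)]
scene key_box [([399.0, 325.2], 0.69)]
scene press [([328.1, 264.5], 0.96)]
top [[619.4, 0.0, 334.8], [0.0, 619.4, 235.1], [0.0, 0.0, 1.0]] [[-0.0091, 0.9841, -0.1773, 0.2996], [-0.9999, -0.0107, -0.0085, -0.0669], [-0.0103, 0.1772, 0.9841, 1.452], [0.0, 0.0, 0.0, 1.0]] dict_keys(['mtx', 'extrinsics'])
top round_top [([474.5, 245.1], 0.59), ([377.7, 260.8], 0.18)]
top square_top [([456.3, 244.0], 0.48)]
top bar_top [([503.3, 246.4], 0.66)]
top lever_axis [([351.8, 222.6], 0.58)]
top lever_grip [([380.8, 259.8], 0.79)]
top key_box [([470.7, 251.5], 0.78)]
top press [([351.1, 236.9], 0.68)]
```

View pics/scene0.png

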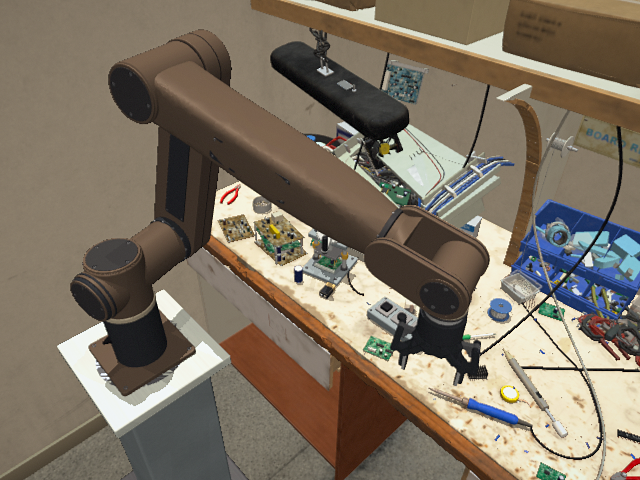

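View pics/top0.png

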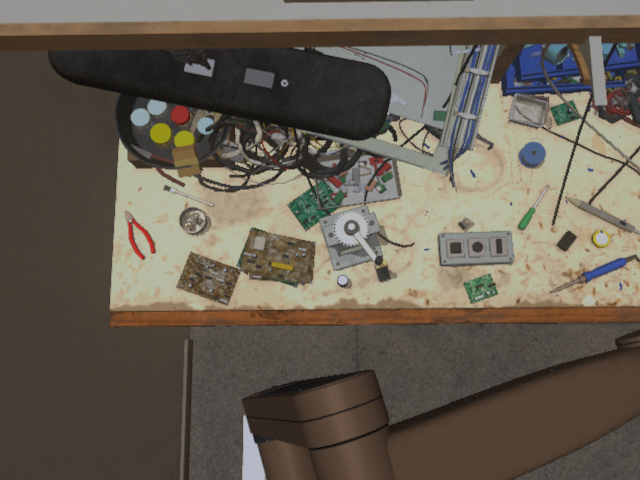

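Run:
```python
import cv2
a=cv2.imread("pics/top0.png");cv2.imwrite("pics/top0z.png",cv2.resize(a[170:320,320:540],None,fx=3.6,fy=3.6,interpolation=cv2.INTER_CUBIC)[:600,:800])
a=cv2.imread("pics/scene0.png");cv2.imwrite("pics/scene0z.png",cv2.resize(a[190:370,260:480],None,fx=3.3,fy=3.3,interpolation=cv2.INTER_CUBIC)[:600,:800])
```

```text
(no output)
```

View pics/top0z.png

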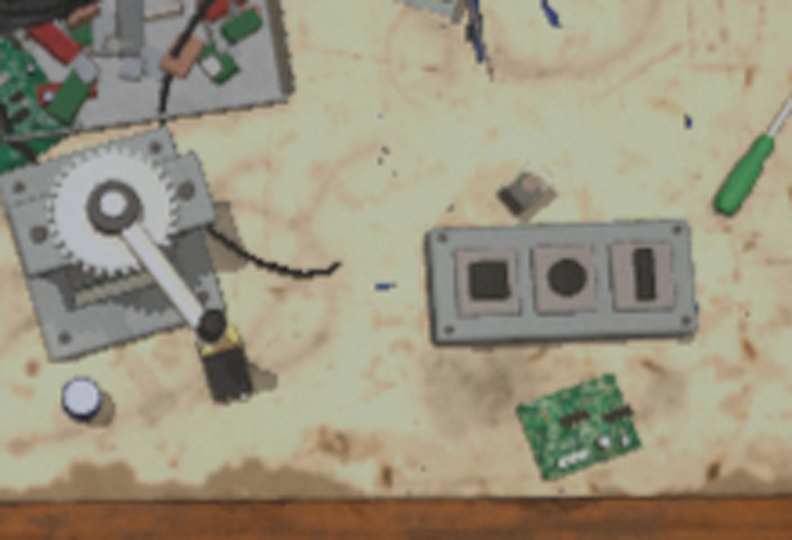

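View pics/scene0z.png

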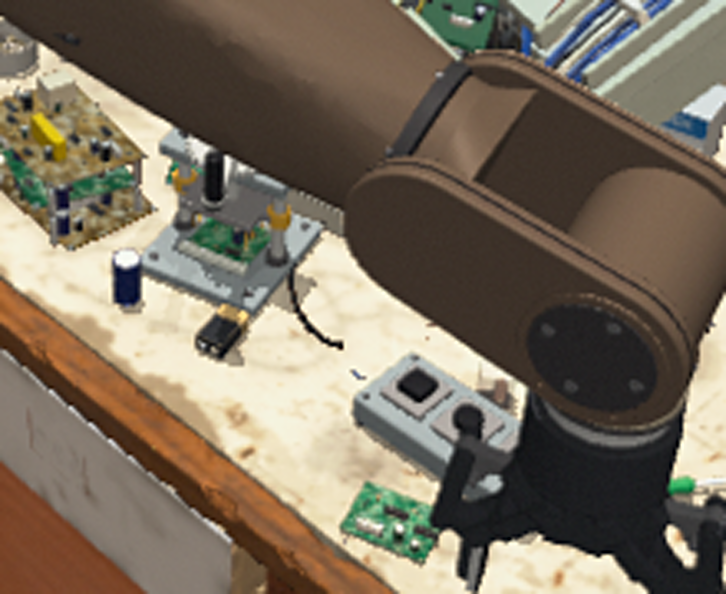

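The top view shows square, round and bar keys at about (456,248), (477.5,247) and (499,246). The post top is at about (379,260) and the hub at (352,227). Next I refine these and convert them to world positions.

```bash
cat > h.py <<'E'
import numpy as np,cv2
from plant import *
def ray(c,uv,z):
    k=get_calibration(c);K=k["mtx"];E=np.array(k["extrinsics"])
    d=np.linalg.inv(K)@[uv[0],uv[1],1];d=E[:3,:3]@[d[0],-d[1],-d[2]];o=E[:3,3]
    return o+d*(z-o[2])/d[2]
def proj(c,p):
    k=get_calibration(c);K=k["mtx"];E=np.array(k["extrinsics"])
    q=E[:3,:3].T@(np.array(p)-E[:3,3]);q=K@[q[0],-q[1],-q[2]];return q[:2]/q[2]
E
python3 - <<'E'
from h import *
a=cv2.imread("pics/top0.png");g=cv2.cvtColor(a,cv2.COLOR_BGR2GRAY)
sub=g[235:262,440:515];n,l,s,ce=cv2.connectedComponentsWithStats((sub<75).astype(np.uint8))
P={}
for i in range(1,n):
    if s[i,4]>15:
        c=ce[i]+[440,235];print(s[i],c,np.round(ray("top",c,.043),4))
for nm,uv,z in[("hub",(351.7,226.9),.15),("post",(378.9,259.7),.184),("relay",(320+526/3.6,170+193/3.6),.03),("cap",(320+82/3.6,170+398/3.6),.044),("batt",(320+228/3.6,170+372/3.6),.018),("board",(320+580/3.6,170+425/3.6),.01)]:
    print(nm,np.round(ray("top",uv,z),4))
for c in("scene","top"):
  for q,z in(("lever_axis",.165),("lever_grip",.165),("press",0),("key_box",0)):
    read_camera(c)
    for d in pinpoint(c,q)[:1]: print(c,q,d["centre"],np.round(ray(c,d["centre"],z),4))
# box outline + corners screws
for uv in[(442,65),(678,320)]:pass
# box screws in zoom: 
S=[(441,239),(679,227),(686,322),(449,330)]
for u in S: print(np.round(ray("top",(320+u[0]/3.6,170+u[1]/3.6),.028),4))
# press base corner screws?
r=ray("scene",(260+214/3.3,190+152/3.3),.184);print("post scene top",r)
E
```

```text
[56  4  6 14 69] [498.68115942 245.56521739] [ 0.525  -0.4312  0.043 ]
[33  7 10 10 76] [477.09210526 246.44736842] [ 0.5234 -0.3816  0.043 ]
[ 11   8  11  10 101] [455.55445545 247.53465347] [ 0.5214 -0.3321  0.043 ]
hub [ 0.5517 -0.092   0.15  ]
post [ 0.4755 -0.1465  0.184 ]
relay [ 0.5798 -0.3616  0.03  ]
cap [ 0.4478 -0.072   0.044 ]
batt [ 0.4665 -0.1666  0.018 ]
board [ 0.4307 -0.3934  0.01  ]
scene lever_axis [330.3, 222.3] [ 0.5507 -0.0914  0.165 ]
scene lever_grip [325.0, 242.2] [ 0.4796 -0.1444  0.165 ]
scene key_box [398.8, 326.0] [ 0.5241 -0.3765  0.    ]
top lever_axis [353.9, 221.6] [ 0.5602 -0.0965  0.165 ]
top lever_grip [379.9, 260.6] [ 0.4762 -0.1498  0.165 ]
top press [351.8, 237.8] [ 0.5543 -0.0948  0.    ]
top key_box [469.2, 252.6] [ 0.5157 -0.3718  0.    ]
[ 0.5504 -0.3057  0.028 ]
[ 0.5566 -0.4598  0.028 ]
[ 0.4946 -0.4606  0.028 ]
[ 0.491  -0.3084  0.028 ]
post scene top [ 0.48015822 -0.14290167  0.184     ]
```

```bash
cat >> h.py <<'E'
from scipy.spatial.transform import Rotation as R
def row(p,yaw):
    s=get_state();Rc=R.from_quat(s["tcp_rot"])
    y=np.radians(yaw);X=np.array([np.cos(y),np.sin(y),0]);Z=np.array([0,0,-1.]);Rt=R.from_matrix(np.c_[X,np.cross(Z,X),Z])
    rv=np.degrees((Rc.inv()*Rt).as_rotvec());sh=Rc.inv().apply(np.array(p)-s["eef_pos"])
    print("t",round(s["time"],2),"pos",np.round(s["eef_pos"],4),"F",np.round(s["contact_force"],2),"open",round(s["opening"],3),"q",np.round(s["qpos"],2))
    print("rv",np.round(rv,1),"sh",np.round(sh,4))
E
python3 - <<'E'
from h import *
row((.5234,-.3816,.09),-2)
# lamp end height
from scipy.optimize import least_squares
f=lambda p:np.r_[proj("top",p)-(388,105),proj("scene",p)-(405,125)]
print(least_squares(f,[.7,-.1,.3]).x,least_squares(f,[.7,-.1,.3]).cost)
E
```

```text
t 1.6 pos [ 0.2874 -0.6108  0.2313] F [-0.7   1.04  0.73] open 1.0 q [-1.28  0.29  1.58 -0.    1.28 -0.15]
rv [ 0.   0.  27.2] sh [ 0.3111 -0.1069  0.1413]
[ 0.72387895 -0.15844226  0.41575523] 21.31586126698642
```

Call:
{"fn": "move_arm", "kwargs": {"plan": [[[0,0,8,0.055,-0.02,0.02,0],[0,0,16,0.11,-0.04,0.04,0],[0,0,24,0.165,-0.06,0.07,0],[0,0,27.2,0.22,-0.08,0.1,0],[0,0,27.2,0.275,-0.1,0.12,0]]], "force": 40}}

```text
time: 2.22
eef_pos: [0.4905, -0.4055, 0.1121]
tcp_rot: [1.0, -0.018, -0.0, -0.0]
contact_force: [0.3, -1.1, 0.4]
opening: 0.003
```

```bash
python3 -c "
from h import *
row((.5234,-.3816,.06),-2)"
```

```text
t 2.23 pos [ 0.4905 -0.4055  0.1121] F [ 0.32 -1.09  0.38] open 0.003 q [-0.85  0.32  1.76 -0.    1.06  0.76]
rv [-0.  0. -0.] sh [ 0.032 -0.025  0.052]
```

Call:
{"fn": "move_arm", "kwargs": {"plan": [[[0,0,0,0.02,-0.014,0.02,0],[0,0,0,0.032,-0.025,0.045,0],[0,0,0,0.032,-0.025,0.052,0],[0,0,0,0.032,-0.025,0.052,0],[0,0,0,0.032,-0.025,0.052,0]]]}}

```text
time: 2.85
eef_pos: [0.5234, -0.383, 0.0615]
tcp_rot: [1.0, -0.018, 0.001, 0.001]
contact_force: [-0.7, -0.1, 0.2]
opening: 0.002
```

Run:
```python
from h import *
row((.5234,-.3816,.037),-2)
for c in("top","scene"):
    a=read_camera(c);u=proj(c,(.5234,-.3816,.043)).astype(int);print(u)
    x0,y0=max(u[0]-75,0),max(u[1]-60,0)
    cv2.imwrite(f"pics/{c}1.png",cv2.resize(np.ascontiguousarray(a[y0:y0+120,x0:x0+150,::-1]),None,fx=4,fy=4))
a=cv2.imread("pics/top1.png");b=cv2.imread("pics/scene1.png");cv2.imwrite("pics/both1.png",cv2.resize(np.hstack([a,b]),(800,320)))
```

```text
t 2.85 pos [ 0.5234 -0.383   0.0615] F [-0.66 -0.1   0.18] open 0.002 q [-0.79  0.41  1.75 -0.    0.98  0.82]
rv [ 0.1 -0.1 -0.1] sh [-0.0001 -0.0015  0.0245]
[477 246]
[401 315]
```

View pics/both1.png

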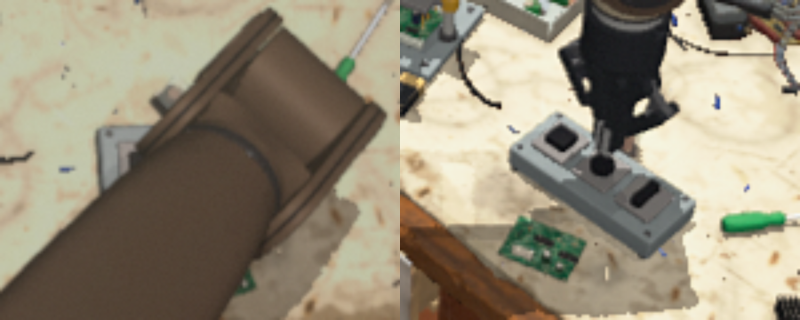

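The fingertips stand over the round key, which the scene view shows at about (402,317) against a predicted (401,315). I press.

Call:
{"fn": "move_arm", "kwargs": {"plan": [[[0,0,0,0,0,0.012,0],[0,0,0,0,0,0.019,0],[0,0,0,0,0,0.0225,0],[0,0,0,0,0,0.0245,0],[0,0,0,0,0,0.0245,0]]]}}

```text
time: 3.58
eef_pos: [0.5231, -0.3831, 0.0381]
tcp_rot: [1.0, -0.018, -0.0, 0.0]
contact_force: [-2.9, 1.5, 6.0]
opening: -0.001
```

Call:
{"fn": "move_arm", "kwargs": {"plan": [[[0,0,0,0,0,0.001,0],[0,0,0,0,0,0.0015,0],[0,0,0,0,0,0.0015,0],[0,0,0,0,0,0.0015,0],[0,0,0,0,0,0.0015,0]]]}}

```text
time: 4.2
eef_pos: [0.5231, -0.3831, 0.038]
tcp_rot: [1.0, -0.018, -0.001, 0.0]
contact_force: [-4.1, 2.0, 7.4]
opening: -0.002
```

The key is bottomed at 0.038 m, 5 mm down, with force above 4 N. I lift.

Call:
{"fn": "move_arm", "kwargs": {"plan": [[[0,0,0,0,0,-0.01,0],[0,0,0,0,0,-0.024,0],[0,0,0,0,0,-0.026,0],[0,0,0,0,0,-0.026,0],[0,0,0,0,0,-0.026,0]]]}}

```text
time: 4.82
eef_pos: [0.5228, -0.3827, 0.0634]
tcp_rot: [1.0, -0.018, -0.001, -0.0]
contact_force: [0.7, 0.4, 0.1]
opening: -0.001
```

```bash
python3 -c "
from h import *
row((.5214,-.3325,.063),-2)"
```

```text
t 4.83 pos [ 0.5228 -0.3827  0.0634] F [0.68 0.4  0.05] open -0.001 q [-0.79  0.41  1.75 -0.    0.99  0.82]
rv [-0.   0.1 -0.1] sh [-0.0032 -0.0501  0.0004]
```

Call:
{"fn": "move_arm", "kwargs": {"plan": [[[0,0,0,-0.001,-0.02,0,0],[0,0,0,-0.003,-0.044,0,0],[0,0,0,-0.003,-0.05,0,0],[0,0,0,-0.003,-0.05,0,0],[0,0,0,-0.003,-0.05,0,0]]]}}

```text
time: 5.45
eef_pos: [0.5219, -0.333, 0.0637]
tcp_rot: [1.0, -0.018, -0.001, 0.0]
contact_force: [-0.2, 0.0, 0.5]
opening: 0.002
```

Run:
```python
from h import *
row((.5214,-.3325,.037),-2)
c="scene";a=read_camera(c);u=proj(c,(.5234,-.3816,.043)).astype(int)
x0,y0=u[0]-75,u[1]-80
cv2.imwrite("pics/s2.png",cv2.resize(np.ascontiguousarray(a[y0:y0+120,x0:x0+150,::-1]),None,fx=4,fy=4))
```

```text
t 5.45 pos [ 0.5219 -0.333   0.0637] F [-0.18  0.01  0.54] open 0.002 q [-0.73  0.35  1.83 -0.    0.97  0.88]
rv [ 0.   0.1 -0.1] sh [-0.0005 -0.0004  0.0267]
```

View pics/s2.png

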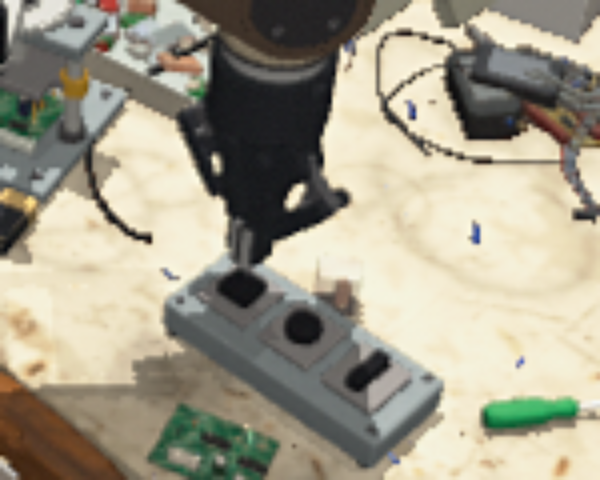

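The fingertips are over the square key at zoom (243,290). The round key is up at (303,326) and the bar key is untouched. I press the square key.

Call:
{"fn": "move_arm", "kwargs": {"plan": [[[0,0,0,0,0,0.012,0],[0,0,0,0,0,0.02,0],[0,0,0,0,0,0.025,0],[0,0,0,0,0,0.028,0],[0,0,0,0,0,0.028,0]]]}}

```text
time: 6.12
eef_pos: [0.5214, -0.3333, 0.0379]
tcp_rot: [1.0, -0.018, -0.002, -0.001]
contact_force: [-6.1, 3.7, 13.6]
opening: 0.001
```

Call:
{"fn": "move_arm", "kwargs": {"plan": [[[0,0,0,0,0,0.001,0],[0,0,0,0,0,0.001,0],[0,0,0,0,0,0.001,0],[0,0,0,0,0,0.001,0],[0,0,0,0,0,0.001,0]]]}}

```text
time: 6.75
eef_pos: [0.5214, -0.3333, 0.038]
tcp_rot: [1.0, -0.018, -0.003, -0.001]
contact_force: [-3.1, 1.9, 7.7]
opening: 0.0
```

Call:
{"fn": "move_arm", "kwargs": {"plan": [[[0,0,0,0,0,-0.01,0],[0,0,0,0,0,-0.024,0],[0,0,0,0,0,-0.026,0],[0,0,0,0,0,-0.026,0],[0,0,0,0,0,-0.026,0]]]}}

```text
time: 7.38
eef_pos: [0.5212, -0.333, 0.0634]
tcp_rot: [1.0, -0.018, -0.003, -0.001]
contact_force: [0.2, -0.2, 0.5]
opening: 0.003
```

```bash
python3 -c "
from h import *
row((.525,-.432,.063),-2)"
```

```text
t 7.38 pos [ 0.5212 -0.333   0.0634] F [ 0.16 -0.17  0.46] open 0.003 q [-0.73  0.35  1.82 -0.    0.97  0.88]
rv [-0.1  0.4 -0.1] sh [0.0074 0.0988 0.0002]
```

Call:
{"fn": "move_arm", "kwargs": {"plan": [[[0,0,0,0.002,0.03,0,0],[0,0,0,0.005,0.07,0,0],[0,0,0,0.007,0.099,0,0],[0,0,0,0.007,0.099,0,0],[0,0,0,0.007,0.099,0,0]]]}}

```text
time: 8.0
eef_pos: [0.5242, -0.4312, 0.0623]
tcp_rot: [1.0, -0.018, -0.004, -0.002]
contact_force: [-0.4, -0.4, -0.2]
opening: -0.003
```

Run:
```python
from h import *
row((.525,-.432,.037),-2)
c="scene";a=read_camera(c);u=proj(c,(.5234,-.3816,.043)).astype(int)
x0,y0=u[0]-75,u[1]-80
cv2.imwrite("pics/s3.png",cv2.resize(np.ascontiguousarray(a[y0:y0+120,x0:x0+150,::-1]),None,fx=4,fy=4))
```

```text
t 8.0 pos [ 0.5242 -0.4312  0.0623] F [-0.37 -0.39 -0.19] open -0.003 q [-0.84  0.47  1.67 -0.    1.01  0.77]
rv [-0.2  0.4 -0.1] sh [0.001  0.0009 0.0252]
```

View pics/s3.png

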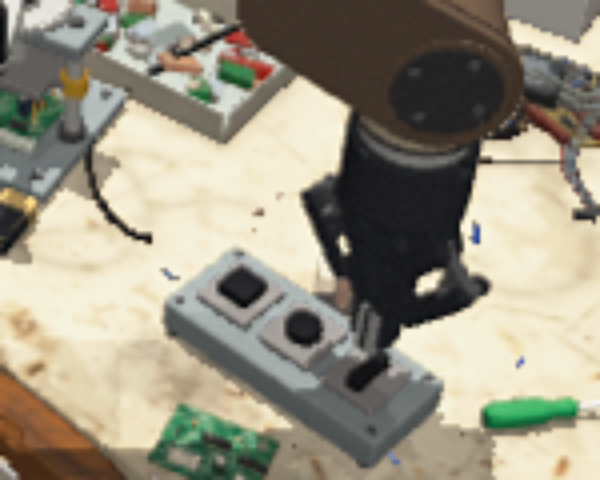

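The fingertips are over the bar key at zoom (367,372). The other two keys are up. I press the bar key.

Call:
{"fn": "move_arm", "kwargs": {"plan": [[[0,0,0,0,0,0.012,0],[0,0,0,0,0,0.019,0],[0,0,0,0,0,0.024,0],[0,0,0,0,0,0.0265,0],[0,0,0,0,0,0.0265,0]]]}}

```text
time: 8.68
eef_pos: [0.5241, -0.4297, 0.0379]
tcp_rot: [1.0, -0.017, -0.005, -0.004]
contact_force: [-4.0, 5.8, 11.2]
opening: -0.0
```

Call:
{"fn": "move_arm", "kwargs": {"plan": [[[0,0,0,0,0,0.001,0],[0,0,0,0,0,0.001,0],[0,0,0,0,0,0.001,0],[0,0,0,0,0,0.001,0],[0,0,0,0,0,0.001,0]]]}}

```text
time: 9.3
eef_pos: [0.5241, -0.4296, 0.0381]
tcp_rot: [1.0, -0.017, -0.005, -0.004]
contact_force: [-2.9, 3.3, 7.3]
opening: 0.004
```

Call:
{"fn": "move_arm", "kwargs": {"plan": [[[0,0,0,0,0,-0.01,0],[0,0,0,0,0,-0.04,0],[0,0,0,0,0,-0.09,0],[0,0,0,0,0,-0.15,0],[0,0,0,0,0,-0.19,0.03]]]}}

```text
time: 9.93
eef_pos: [0.5267, -0.4319, 0.2318]
tcp_rot: [1.0, -0.017, -0.003, -0.002]
contact_force: [0.4, -1.0, -0.5]
opening: 0.203
```

```bash
python3 -c "
from h import *
row((.4775,-.147,.22),36)"
```

```text
t 9.93 pos [ 0.5267 -0.4319  0.2318] F [ 0.44 -1.05 -0.48] open 0.203 q [-0.83  0.3   1.55 -0.    1.29  0.77]
rv [ -0.3   0.3 -38. ] sh [-0.059  -0.283   0.0133]
```

Call:
{"fn": "move_arm", "kwargs": {"plan": [[[0,0,-8,-0.01,-0.055,0,0.05],[0,0,-16,-0.02,-0.11,0,0.05],[0,0,-24,-0.034,-0.165,0,0.05],[0,0,-32,-0.046,-0.22,0,0.05],[-0.3,0.3,-38,-0.059,-0.275,0,0.05]]]}}

```text
time: 10.55
eef_pos: [0.4769, -0.1535, 0.2333]
tcp_rot: [0.951, 0.311, 0.0, 0.0]
contact_force: [0.9, -0.2, 0.4]
opening: 0.588
```

Run:
```python
from h import *
row((.4775,-.147,.22),36)
for c in("top","scene"):
    a=read_camera(c);u=proj(c,(.4775,-.147,.165)).astype(int);print(u)
    x0,y0=u[0]-60,u[1]-60
    cv2.imwrite(f"pics/{c}4.png",cv2.resize(np.ascontiguousarray(a[y0:y0+120,x0:x0+120,::-1]),None,fx=3.3,fy=3.3))
    for q in("lever_grip","lever_axis"):print(c,q,[(d["centre"],d["p"],np.round(ray(c,d["centre"],.165),4)) for d in pinpoint(c,q)[:2]])
cv2.imwrite("pics/b4.png",np.hstack([cv2.imread("pics/top4.png"),cv2.imread("pics/scene4.png")]))
```

```text
t 10.55 pos [ 0.4769 -0.1535  0.2333] F [ 0.88 -0.23  0.43] open 0.588 q [-0.51 -0.11  1.99  0.    1.25  0.42]
rv [ 0.  -0.   0.2] sh [ 0.0043 -0.0049  0.0133]
[378 260]
top lever_grip [([379.3, 261.8], 0.63, array([ 0.4737, -0.1485,  0.165 ]))]
top lever_axis [([353.1, 222.0], 0.86, array([ 0.5593, -0.0948,  0.165 ])), ([453.0, 243.8], 0.59, array([ 0.5102, -0.3041,  0.165 ]))]
[325 242]
scene lever_grip []
scene lever_axis [([328.9, 218.9], 0.86, array([ 0.5589, -0.0774,  0.165 ])), ([377.2, 346.1], 0.42, array([ 0.32 , -0.466,  0.165]))]
```

View pics/b4.png

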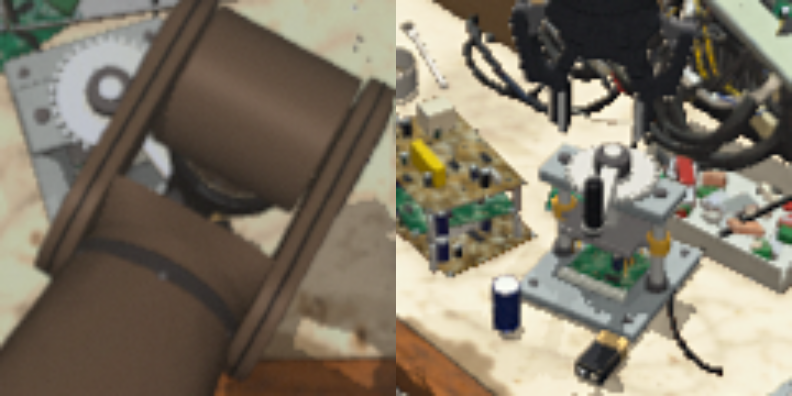

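Run:
```python
from h import *
P=(.4775,-.147)
print([np.round(proj("scene",(*P,z)),1) for z in(.184,.165,.139)],"obs 325,236.5 / 324.7,252.3")
print([np.round(proj("top",(*P,z)),1) for z in(.184,.165)],"obs 378.9,259.7")
# joint fit of post from both
from scipy.optimize import least_squares
f=lambda p:np.r_[proj("top",(*p,.184))-(378.9,259.7),proj("scene",(*p,.184))-(325,236.5),proj("scene",(*p,.141))-(324.8,252.3)]
r=least_squares(f,P);print(r.x,np.round(r.fun,1))
a=cv2.imread("pics/top0.png");
h=cv2.cvtColor(a,cv2.COLOR_BGR2GRAY)
m=(h>185).astype(np.uint8)[200:256,325:378]
cv2.imwrite("pics/wh.png",cv2.resize(a[195:275,320:400],None,fx=7,fy=7,interpolation=cv2.INTER_CUBIC))
```

```text
[array([325.2, 237.2]), array([325.1, 243. ]), array([325. , 250.7])] obs 325,236.5 / 324.7,252.3
[array([379.1, 258.7]), array([378.6, 260. ])] obs 378.9,259.7
[ 0.47558243 -0.14749789] [ 0.5 -0.  -0.2  1.1 -0.2 -1.7]
```

View pics/wh.png

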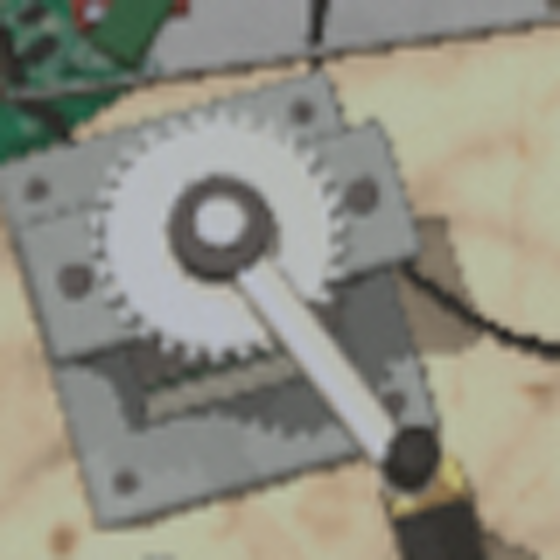

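Run:
```python
from h import *
for uv,z in(((351.4,228.6),.123),((351.7,227.0),.15),((351.6,226.5),.16),((379.1,260.1),.184)):print(np.round(ray("top",uv,z),4))
row((.476,-.147,.146),36)
```

```text
[ 0.5531 -0.0918  0.123 ]
[ 0.5515 -0.092   0.15  ]
[ 0.5506 -0.0916  0.16  ]
[ 0.4747 -0.1469  0.184 ]
t 10.85 pos [ 0.4777 -0.1559  0.2336] F [-0.79  0.48 -0.25] open 0.591 q [-0.52 -0.1   1.99  0.    1.25  0.43]
rv [ 0. -0. -0.] sh [ 0.0038 -0.0082  0.0876]
```

Call:
{"fn": "move_arm", "kwargs": {"plan": [[[0,0,0,0.004,-0.008,0,0.05],[0,0,0,0.004,-0.008,0.02,0.05],[0,0,0,0.004,-0.008,0.05,0.05],[0,0,0,0.004,-0.008,0.075,0.05],[0,0,0,0.004,-0.008,0.086,0.05]]]}}

```text
time: 11.48
eef_pos: [0.4755, -0.1471, 0.1458]
tcp_rot: [0.951, 0.308, -0.001, -0.001]
contact_force: [0.2, -0.1, 0.1]
opening: 0.587
```

Run:
```python
from h import *
row((.4755,-.147,.147),36)
c="scene"
a=read_camera(c);cv2.imwrite("pics/s5.png",cv2.resize(np.ascontiguousarray(a[182:302,265:385,::-1]),None,fx=5,fy=5))
```

```text
t 11.47 pos [ 0.4755 -0.1471  0.1458] F [ 0.18 -0.08  0.12] open 0.587 q [-0.5  -0.02  2.08  0.    1.08  0.44]
rv [-0.1  0.1 -0.1] sh [ 0.0001 -0.0001 -0.0012]
```

View pics/s5.png

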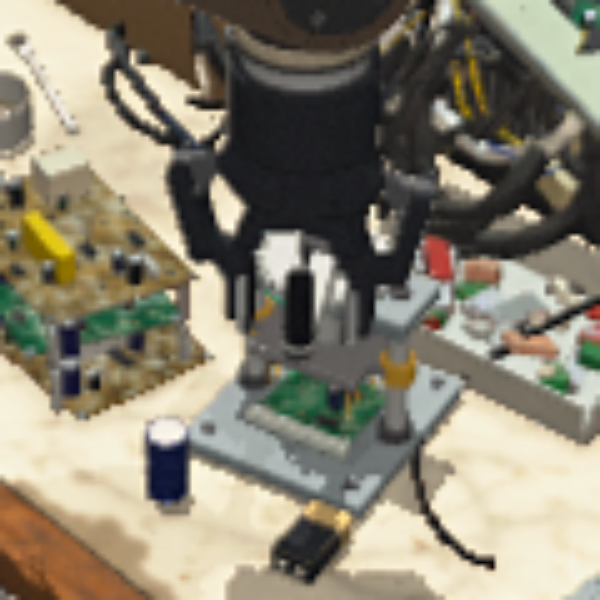

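The post at zoom (298,305) stands centred between the fingers at x 240 and 355. I close.

Call:
{"fn": "move_arm", "kwargs": {"plan": [[[0,0,0,0,0,-0.001,0.01],[0,0,0,0,0,-0.001,0.005],[0,0,0,0,0,-0.001,0.005],[0,0,0,0,0,-0.001,0.005],[0,0,0,0,0,-0.001,0.005]]], "force": 60}}

```text
time: 12.15
eef_pos: [0.4753, -0.1468, 0.1472]
tcp_rot: [0.951, 0.308, -0.001, -0.001]
contact_force: [-3.6, 3.4, 5.8]
opening: 0.17
```

Run:
```python
from h import *
s=get_state();p=s["eef_pos"]
ax=np.array([.5525,-.092])
v=p[:2]-ax;print(np.linalg.norm(v),np.degrees(np.arctan2(v[1],v[0])))
row((*p[:2],.147),36)
Rc=R.from_quat(s["tcp_rot"])
u=v/np.linalg.norm(v)
for d in range(0,52,4):
    a=np.radians(-d);w=np.array([[np.cos(a),-np.sin(a)],[np.sin(a),np.cos(a)]])@v
    print(d,np.round(Rc.inv().apply(np.r_[ax+w,.147]-p),4))
```

```text
0.09467086007619227 -144.62635357970424
t 12.15 pos [ 0.4753 -0.1468  0.1472] F [-3.6  3.4  5.8] open 0.17 q [-0.5  -0.02  2.08  0.    1.09  0.44]
rv [-0.2  0.1 -0.1] sh [0.     0.     0.0002]
0 [0.     0.     0.0002]
4 [ 0.0003 -0.0066  0.0002]
8 [ 0.001  -0.0132  0.0003]
12 [ 0.0023 -0.0197  0.0003]
16 [ 0.0039 -0.0261  0.0003]
20 [ 0.006  -0.0323  0.0003]
24 [ 0.0085 -0.0384  0.0003]
28 [ 0.0115 -0.0443  0.0003]
32 [ 0.0148 -0.05    0.0004]
36 [ 0.0186 -0.0555  0.0004]
40 [ 0.0227 -0.0606  0.0004]
44 [ 0.0272 -0.0655  0.0004]
48 [ 0.032  -0.0701  0.0004]
```

Gripped, with the opening at about 15 mm. The first stretch is 20°.

Call:
{"fn": "move_arm", "kwargs": {"plan": [[[0,0,4,0.0003,-0.0066,0,0.005],[0,0,8,0.001,-0.0132,0,0.005],[0,0,12,0.0023,-0.0197,0,0.005],[0,0,16,0.0039,-0.0261,0,0.005],[0,0,20,0.006,-0.0323,0,0.005]]]}}

```text
time: 12.78
eef_pos: [0.4609, -0.1182, 0.1474]
tcp_rot: [0.99, 0.138, -0.002, 0.001]
contact_force: [-3.3, -2.4, 0.1]
opening: 0.168
```

```bash
cat > t.py <<'E'
from h import *
s=get_state();p=s["eef_pos"];ax=np.array([.5525,-.092]);v=p[:2]-ax;th=np.degrees(np.arctan2(v[1],v[0]))%360
Rc=R.from_quat(s["tcp_rot"]);X=Rc.as_matrix()[:,0];yaw=np.degrees(np.arctan2(X[1],X[0]))
d0=215.37-th;print("lever deg",d0,"r",np.linalg.norm(v),"yaw turn",36-yaw,"F",s["contact_force"],s["opening"],s["qpos"].round(2))
for d in list(range(int(d0)//4*4+4,49,4)):
    a=np.radians(215.37-d);q=np.r_[ax+.0947*np.array([np.cos(a),np.sin(a)]),.147]
    print(d,np.round(Rc.inv().apply(q-p),4),"az",round(d-(36-yaw),1))
E
python3 t.py
```

```text
lever deg 19.391523189795322 r 0.0952936965849863 yaw turn 20.118880795225365 F [-3.3343396  -2.38642058  0.14865212] 0.16838290606849657 [-0.46 -0.07  2.13 -0.    1.09  0.83]
20 [ 0.0006 -0.001   0.0003] az -0.1
24 [ 0.0009 -0.0076  0.0003] az 3.9
28 [ 0.0016 -0.0142  0.0003] az 7.9
32 [ 0.0028 -0.0207  0.0003] az 11.9
36 [ 0.0045 -0.0271  0.0003] az 15.9
40 [ 0.0066 -0.0333  0.0003] az 19.9
44 [ 0.0091 -0.0395  0.0003] az 23.9
48 [ 0.0121 -0.0454  0.0003] az 27.9
```

Call:
{"fn": "move_arm", "kwargs": {"plan": [[[0,0,3.9,0.0009,-0.0076,0,0.005],[0,0,7.9,0.0016,-0.0142,0,0.005],[0,0,11.9,0.0028,-0.0207,0,0.005],[0,0,15.9,0.0045,-0.0271,0,0.005],[0,0,19.9,0.0066,-0.0333,0,0.005]]]}}

```text
time: 13.4
eef_pos: [0.4565, -0.085, 0.1473]
tcp_rot: [0.999, -0.035, -0.004, 0.002]
contact_force: [-8.1, -2.4, 3.3]
opening: 0.176
```

```bash
python3 t.py
```

```text
lever deg 39.537883637443855 r 0.096212758098287 yaw turn 40.025918531317096 F [-8.07999873 -2.39764277  3.33029693] 0.175935098898577 [-0.4  -0.09  2.15 -0.01  1.09  1.25]
40 [ 0.0015 -0.0008  0.0003] az -0.0
44 [ 0.0018 -0.0074  0.0003] az 4.0
48 [ 0.0026 -0.0139  0.0002] az 8.0
```

Call:
{"fn": "move_arm", "kwargs": {"plan": [[[0,0,2,0,-0.004,0,0.005],[0,0,4,0,-0.0075,0,0.005],[0,0,6,0.0005,-0.011,0,0.005],[0,0,8,0.001,-0.0139,0,0.005],[0,0,8,0.001,-0.0139,0,0.005]]]}}

```text
time: 14.02
eef_pos: [0.4581, -0.0712, 0.1473]
tcp_rot: [0.995, -0.104, -0.004, 0.003]
contact_force: [-5.8, 0.4, 3.0]
opening: 0.174
```

```bash
python3 t.py;  python3 - <<'E'
from h import *
for c in("top","scene"):
    a=read_camera(c);u=proj(c,(.48,-.09,.165)).astype(int);print(u)
    x0,y0=u[0]-60,u[1]-60
    print(x0,y0);cv2.imwrite(f"pics/{c}6.png",cv2.resize(np.ascontiguousarray(a[y0:y0+120,x0:x0+120,::-1]),None,fx=3.3,fy=3.3))
    for q in("lever_grip",):print(c,q,[(d["centre"],d["p"],np.round(ray(c,d["centre"],.165),4)) for d in pinpoint(c,q)[:2]])
cv2.imwrite("pics/b6.png",np.hstack([cv2.imread("pics/top6.png"),cv2.imread("pics/scene6.png")]))
E
```

```text
lever deg 47.78057442174065 r 0.09667181149600233 yaw turn 47.95587593541164 F [-5.80790111  0.39514531  2.98187924] 0.17370771541179558 [-0.37 -0.1   2.15 -0.01  1.09  1.41]
48 [ 0.002  -0.0003  0.0003] az 0.0
[351 259]
291 199
top lever_grip []
[310 232]
250 172
scene lever_grip [([325.2, 292.3], 0.63, array([ 0.3512, -0.2787,  0.165 ])), ([301.0, 233.9], 0.56, array([ 0.4574, -0.0758,  0.165 ]))]
```

View pics/b6.png

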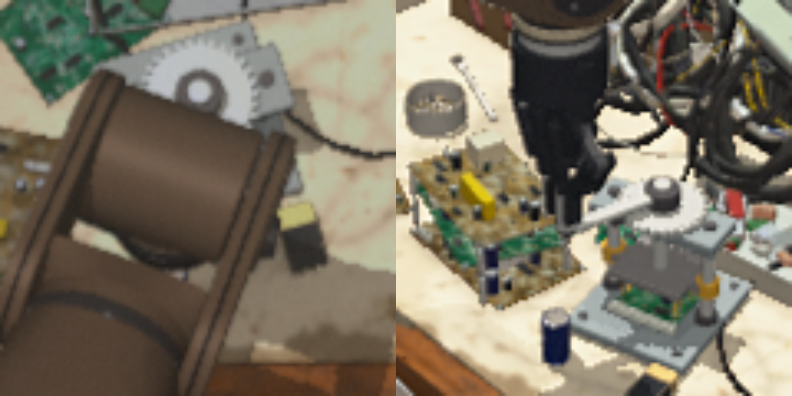

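Run:
```python
from h import *
ax=np.array([.552,-.092])
a=read_camera("scene");im=np.ascontiguousarray(a[:,:,::-1])
x0,y0=265,190
z=cv2.resize(im[y0:y0+80,x0:x0+100],None,fx=7,fy=7,interpolation=cv2.INTER_CUBIC)
for d,col in((36,(255,0,0)),(48,(0,255,0)),(60,(0,0,255))):
    t=np.radians(215.5-d);n=np.array([np.cos(t),np.sin(t)])
    p=[(proj("scene",(*(ax+n*r),.139))-(x0,y0)+.5)*7 for r in(.02,.085)]
    cv2.line(z,tuple(p[0].astype(int).tolist()),tuple(p[1].astype(int).tolist()),col,1)
cv2.imwrite("pics/s7.png",z);s=get_state();print(s["contact_force"],s["eef_pos"],s["time"])
```

```text
[-5.88527377  0.57502304  3.08624683] [ 0.45808912 -0.07125376  0.14733012] 14.275
```

View pics/s7.png

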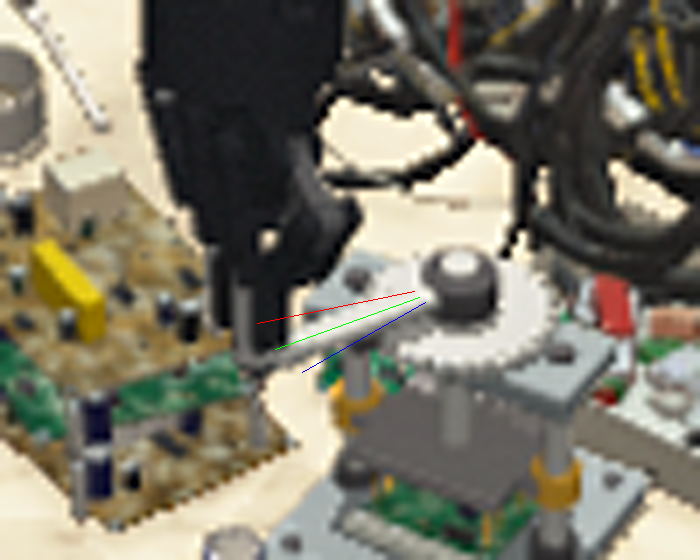

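The arm runs parallel to the green 48° line, clear of the 36° and 60° lines. The pose is steady, so I hand in.

```bash
python3 -c "
from plant import ticket;print(ticket.sign_off())"
```

```text
the job is handed in; nothing more can be done
None
```

I pressed the round, square and bar keys in that order. I then swung the lever clockwise to the fourth click and handed the job in with the gripper still holding it there. Sign-off gave no verdict.

- **Keys:** Each key bottomed out at about 38 mm height, 5 mm down, with 7–14 N on the tool. Each was let up before the next, and the camera showed the round and square keys back up before the bar press. I did not look at the bar key again after pressing it. The gripper lifted well clear of it.
- **Lever angle:** The arc travelled by the gripper gives about 48° (0.84 rad), inside the 0.75–0.93 window. The lever's direction in the scene picture agrees with 48°. The gripper was still holding the post, with the opening at about 15 mm and the grip set to 60 N.
- **What disagreed:** The wrist sensor showed about 6 N along the lever arm and almost none against the turning direction, where I expected about 4 N from the spring. I put this down to friction in the grip or my estimate of the lever's axis being 1–2 mm off. The position readings stayed steady.
- **Loose things:** The moves were planned clear of them, and I saw none disturbed in the pictures, but I did not measure their positions at the end.

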